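Set up the next pour: swap the crucible on its post and lay the mould on the sloped rest

TASK

Set up the next pour: move the short, wide used crucible off the narrow post to the middle of the firebrick's top, stand the tall flanged crucible upright in the centre of the post in its place, and lay the ingot mould, trough up, squarely along the sloped rest with its tang uphill and its plain end down against the lip. Keep both crucibles upright at all times and set everything down gently, dropping nothing, since graphite chips. Leave the jar, dip cup, pyrometer and canister standing where they are.

Things in the scene. Friction and masses are not known exactly. Their poses are not given: they have to be found in the camera images.
- wide_crucible: used crucible: short, wide, dark graphite cup without a flange; 60 mm outer diameter, 72 mm tall, wall 6 mm; about 0.24 kg. Starts upright on top of the post. Origin: centre of its underside; z up.
- tall_crucible: fresh crucible: tall, slim, dark graphite cup; 50 mm outer diameter, 98 mm tall, with a flange of 58 mm diameter round its rim (from 86 to 98 mm up). About 0.26 kg. Starts upright on the bench between the jar and the dip cup. Origin: centre of its underside; z up.
- mould: ingot mould: dark graphite bar 130 x 46 x 32 mm (x, y, z) with a long trough in its upper face and a handle tang (40 mm long, 18 wide, 12 to 24 mm above the underside) on its +x end; about 0.3 kg. Starts flat on the bench, trough up. Origin: centre of the bar's underside (tang not counted), 65 mm from the plain end; x towards the tang, z up out of the trough.
- mould_tang (a point): tip of the mould's tang, 105 mm from the mould's origin along its x, 18 mm above its underside.
- post: fixed stand: round steel foot (100 mm diameter, 12 mm high), sand-coloured post of 36 mm diameter, flat top 100 mm above the bench. On its +x side an upright steel heat shield 3 mm thick, 80 mm wide (along y), inner face 48 mm from the axis, up to 155 mm above the bench: no room for a finger between it and a crucible. Origin: on the axis at bench level.
- post_top (a point): centre of the post's flat top, 100 mm above the bench.
- brick: fixed half firebrick, sand-coloured, standing on edge: 64 x 114 x 110 mm (x, y, z). Origin: centre of its underside; z up.
- brick_top (a point): centre of the firebrick's top face, 110 mm above the bench.
- rail: sloped rest: steel rail 30 mm wide, 146 mm long, rising at 0.384 rad, on a fixed foot 180 x 80 mm; at its low end a cross lip 46 mm wide, 8 mm thick, 14 mm above the rail. Origin: middle of the rail's top surface at the lip's inner face, 60 mm above the bench; x uphill along the rail, y across, z square out of its surface. The mould is home with its origin 65 mm along x, y and z at 0.
- jar: bystander: closed white jar with a black cap, 44 mm diameter, 95 mm tall, close beside the tall crucible (centres about 64 mm apart). Origin: centre of its underside.
- dip_cup: bystander: open steel cup, 46 mm diameter, 85 mm tall, close to the tall crucible across from the jar (centres about 64 mm apart). Origin: centre of its underside.
- pyrometer: bystander: pyrometer, an aluminium barrel across a thin upright rod on a round foot (90 mm diameter), 251 mm tall. Origin: centre of its underside.
- canister: bystander: aluminium can, 80 mm diameter, 120 mm tall. Origin: centre of its underside.
Mind the look-alikes: they are no part of the job. What is shaped like the part that bears rail but yellow is not meant.

How it is judged:
By the outcome, as a careful person would: the job done as asked, in the order asked, and still so for the second after the job is handed in, with the robot touching nothing.
It also fails if it takes over 69 s, if anything falls off the work surface, if the arm or the gripper's body presses on something with over 40 N, if the wrist force passes 120 N, or if a joint passes its speed limit or range.

ROBOT

A 6-joint arm with a two-finger parallel gripper is mounted at the origin on the work surface. World frame = base frame: x ahead of the robot, y to its left, z up, the work surface at z = 0. Lengths are in mm, angles in degrees, forces in N, time in s.
With the tool pointing down it reaches from about 300 to 850 mm from the base axis. Payload 4.2 kg.
Tool frame: the origin (TCP) lies midway between the tips of the shut fingers; the grasp point (between the pads) lies 19 mm behind it (env.grip_point_offset is the distance from the TCP to the grasp point, in mm); z points along the fingers, x is the direction in which the jaws open and shut, and the axes are right-handed (so a half turn about z gives the same grasp; the last joint's range is limited). The gripper opens to 91 mm and grips with 3 to 60 N. Pads are 32 mm wide; open, the fingers measure 118 mm over their backs; the gripper's body (76 mm by 178 mm) begins 60 mm behind the grasp point.
Start: joints at [72.938, 18.312, 89.639, -0, 72.044, -1.146], TCP at [157.69, 552.971, 213.976] pointing down, gripper open.
Joint ranges: [-177.97, 177.97], [-48.28, 115.42], [12.27, 149.76], [-77.06, 257.06], [2.81, 150.46], [-146.56, 146.56]. Speed limits (degrees/s): [147.25, 147.25, 180, 180, 180, 180].

INTERFACE

Orientations are given as [roll, pitch, yaw] about the fixed x, y, z axes, in that order (R = Rz(yaw) Ry(pitch) Rx(roll)).
In Python, from workcell import env gives the robot as it stands.
- The arm moves only by the shell command python3 -m pendant 'ROWS' [FORCE]. ROWS is JSON, a list of rows, each an object with "xyz": the shift along the tool's x, y, z in m, a list of three; "roll": the turn about the tool's z in degrees; "jaw": the closure, from 0 (fully open) to 1 (shut). A call has exactly 8 rows; each row is the pose to reach, as a shift and turn from the pose commanded when the call began, along the tool's axes at that moment; what a row does not reach only later rows make up. A row lasts 1/8 s, in which the tool goes at most 62.5 mm and 10.7 degrees, less where a joint would pass 70% of its speed; a pose out of reach is approached as far as the arm can. A call with a gripper value outside its range is refused whole. The fingers move at their own pace and stop on an object; FORCE is the grip in N (left out, the last holds). Time passes only in rows, so rows that repeat a pose let the fingers close, or fill a call up. It gives the time, the measured TCP pose, the force and the opening at its end, in the units of the state.
- env.state(): the state, without advancing time (a new reading comes with each control period).
- env.grab_frame(name): name is "side" or "top" or "wrist"; returns (picture, depth): 400x640x3 uint8, blue, green, red; 400x640 float32, mm along the optical axis (not along the pixel's ray), 0 where there is no reading.
- env.camera_params(name): a dict with "camera_matrix" (3x3 intrinsics, pixels), "cam_to_world" (4x4, takes a point from camera to world coordinates); the wrist camera has in their place "hand_eye" (4x4, takes a point from camera to tool coordinates, whose origin is the TCP and whose axes are the tool frame's). Camera axes: x right, y up, looking along -z (the intrinsics and any distortion apply to the point x, -y, -z); pixel columns grow to the right and rows downward; lengths in mm; the calibration is good to about 2 mm. A picture is of the moment at which its call begins: read the wrist's pose just before it. camera_params takes no time and is no camera call.
- env.job_done(): hands the job in, once; it reports no verdict.
The state is a dict: "time_s": time; "qpos": joint angles; "qvel": joint speeds; "effort": joint torques, N m; "ee_pos": TCP position; "ee_rot": TCP orientation; "force": force on the tool from outside, world axes, zero at the start; "torque": the same for the moment, N m; "gripper_width": finger opening in mm.
Only numpy, scipy, OpenCV 4.12 (cv2) and the standard library are available. Lean on these libraries where they do the work, as an engineer would, in place of code of your own. Each camera call takes 0.05 s, during which the arm holds its last target. There are 200 camera calls.

## Working session

There is one attempt and no reset: what is moved stays moved. The work goes in short steps, Python scripts to look and compute and a shell command to move; the robot and the scene stay as the last step left them, time stands still between calls to the robot, and variables do not carry over. Pictures are saved under pics/ and viewed, about 8 in all and at most 12, crops included, and the job is handed in when it is done.

```bash
mkdir -p pics; ls
cat > h.py <<'E'
import numpy as np, cv2
from workcell import env
from scipy.spatial.transform import Rotation as R
def shot(name, fn=None):
    s=env.state(); im,d=env.grab_frame(name); p=env.camera_params(name)
    K=np.array(p["camera_matrix"])
    if name=="wrist":
        T=np.eye(4); T[:3,:3]=R.from_euler('xyz',s["ee_rot"],degrees=True).as_matrix(); T[:3,3]=s["ee_pos"]
        T=T@np.array(p["hand_eye"])
    else: T=np.array(p["cam_to_world"])
    if fn: cv2.imwrite("pics/"+fn,im)
    return im,d,K,T,p
def world(d,K,T):
    v,u=np.mgrid[:d.shape[0],:d.shape[1]]
    X=(u-K[0,2])/K[0,0]*d; Y=(v-K[1,2])/K[1,1]*d
    P=np.stack([X,-Y,-d],-1)@T[:3,:3].T+T[:3,3]
    P[d<=0]=np.nan
    return P
E
python3 - <<'E'
from h import *
print(env.state())
out=[]
for n in ["top","side","wrist"]:
    im,d,K,T,p=shot(n,n+"0.png"); np.savez("%s0.npz"%n,im=im,d=d,K=K,T=T)
    print(n,{k:np.round(v,3).tolist() if not isinstance(v,str) else v for k,v in p.items()},(d>0).mean())
E
```

```text
pics
{'time_s': 0.0, 'qpos': array([ 7.29400522e+01,  1.83507751e+01,  8.97063463e+01, -2.10106904e-03,
        7.20431792e+01, -1.14563727e+00]), 'qvel': array([ 0.12054034, -0.02846735,  0.07327997,  0.01922479,  0.04596828,
       -0.09065462]), 'effort': array([ 2.76925595e-03, -4.12465811e+01, -2.31981969e+01,  7.29420106e-02,
        4.56075592e-02, -1.44909804e-04]), 'ee_pos': array([157.52480672, 552.47835618, 213.12936307]), 'ee_rot': array([-1.79999992e+02,  1.00320554e-01,  7.40863390e+01]), 'force': array([-0.31737077, -0.02586058,  0.92739804]), 'torque': array([ 0.00118244,  0.03736671, -0.01699929]), 'gripper_width': 91.3309393092691}
top {'camera_matrix': [[368.402, 0.0, 318.051], [0.0, 368.402, 200.096], [0.0, 0.0, 1.0]], 'cam_to_world': [[-0.013, 0.996, -0.084, 392.198], [-1.0, -0.014, -0.016, 52.084], [-0.018, 0.084, 0.996, 1371.064], [0.0, 0.0, 0.0, 1.0]]} 0.9959375
side {'camera_matrix': [[519.469, 0.0, 314.274], [0.0, 519.469, 188.196], [0.0, 0.0, 1.0]], 'cam_to_world': [[0.735, 0.415, -0.537, -429.623], [-0.678, 0.435, -0.592, -959.245], [-0.012, 0.799, 0.601, 1148.156], [0.0, 0.0, 0.0, 1.0]]} 0.9958671875
wrist {'camera_matrix': [[307.558, 0.0, 320.186], [0.0, 307.558, 197.935], [0.0, 0.0, 1.0]], 'hand_eye': [[1.0, 0.001, 0.001, -0.536], [0.001, -0.97, -0.244, -69.557], [0.0, 0.244, -0.97, -170.288], [0.0, 0.0, 0.0, 1.0]]} 0.98763671875
```

View pics/top0.png

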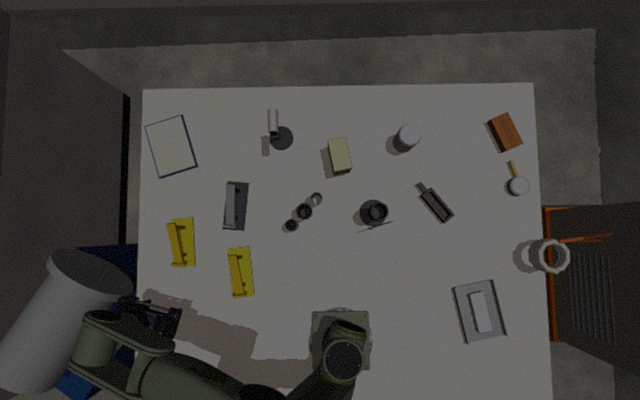

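View pics/side0.png

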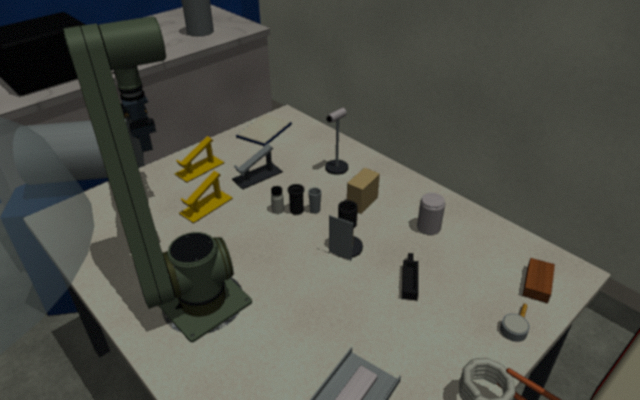

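Run:
```python
from h import *
t=np.load("top0.npz"); P=world(t["d"],t["K"],t["T"])
for n,(u,v) in dict(tall=(304,211),jar=(291,225),dip=(316,200),wide=(374,212),brick=(340,150),mould=(435,203),tang=(419,186),raillow=(233,225),railhi=(237,185),can=(405,136),pyro=(283,140),pyrobarL=(273,112),pyrobar2=(275,130),yel=(240,272)).items():
    p=P[v-2:v+3,u-2:u+3].reshape(-1,3); print(n,np.round(np.nanmedian(p,0)),np.round(np.nanmax(p[:,2])))
s=np.load("side0.npz"); Q=world(s["d"],s["K"],s["T"])
for n,(u,v) in dict(tall=(297,188),wide=(348,205),brick=(363,180),mould=(411,280),bench=(250,250),).items(): print(n,np.round(np.nanmedian(Q[v-1:v+2,u-1:u+2].reshape(-1,3),0)))
```

```text
tall [468. 127.  10.] 15.0
jar [415. 168.  94.] 99.0
dip [508.  82.   4.] 11.0
wide [ 456. -118.  112.] 176.0
brick [673.  -6. 110.] 112.0
mould [ 491. -356.   11.] 29.0
tang [ 553. -299.   21.] 28.0
raillow [418. 377.  66.] 75.0
railhi [569. 374.   9.] 108.0
can [ 716. -230.  119.] 125.0
pyro [735. 203.  13.] 29.0
pyrobarL [765. 208. 251.] 254.0
pyrobar2 [708. 202. 246.] 252.0
yel [252. 352.  80.] 99.0
tall [482. 133.  80.]
wide [ 474. -114.  155.]
brick [649. -15. 109.]
mould [ 487. -365.   11.]
bench [226.  73.  -1.]
```

View pics/wrist0.png

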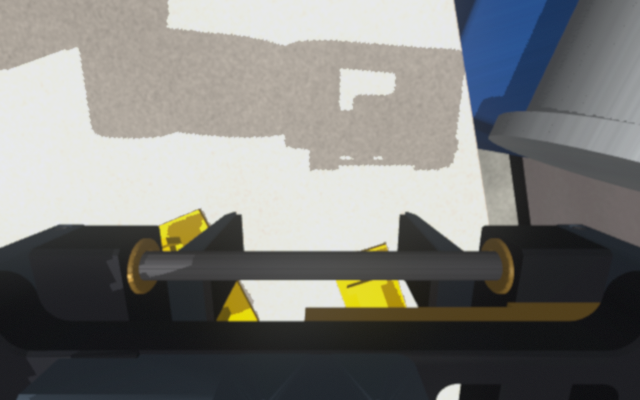

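```bash
python3 -m pendant '[{"xyz":[-0.02,0.03,-0.02],"roll":8,"jaw":0},{"xyz":[-0.05,0.08,-0.05],"roll":18,"jaw":0},{"xyz":[-0.085,0.135,-0.08],"roll":28,"jaw":0},{"xyz":[-0.12,0.19,-0.1],"roll":38,"jaw":0},{"xyz":[-0.155,0.25,-0.116],"roll":48,"jaw":0},{"xyz":[-0.19,0.305,-0.116],"roll":58,"jaw":0},{"xyz":[-0.22,0.355,-0.116],"roll":67,"jaw":0},{"xyz":[-0.238,0.382,-0.116],"roll":74,"jaw":0}]'
python3 - <<'E'
from h import *
print(env.state()["ee_pos"],env.state()["ee_rot"])
im,d,K,T,p=shot("wrist","w1.png"); np.savez("w1.npz",im=im,d=d,K=K,T=T)
E
```

```text
time_s: 1.15
ee_pos: [460.9, 217.5, 329.9]
ee_rot: [-180.0, -0.0, -0.2]
force: [0.7, 0.9, 0.5]
gripper_width: 91.2
[460.92193626 217.50372349 329.94738429] [-1.79986247e+02 -1.22898346e-02 -1.90131567e-01]
```

View pics/w1.png

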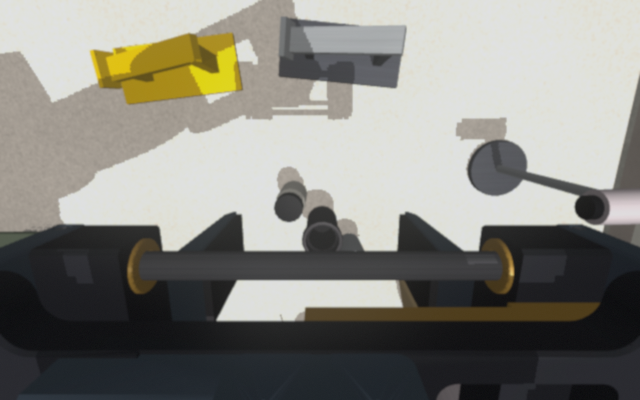

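```bash
cat > rail.py <<'E'
from h import *
from scipy.optimize import least_squares
def rail(f,verbose=True):
    t=np.load(f); P=world(t["d"],t["K"],t["T"]).reshape(-1,3)
    print("bench z",np.nanmedian(P[(abs(P[:,2])<15)&(P[:,0]>300)&(P[:,0]<600)&(P[:,1]>150)][:,2]))
    m=(P[:,0]>370)&(P[:,0]<620)&(P[:,1]>310)&(P[:,1]<450)&(P[:,2]>40); Q=P[m]
    # ransac plane
    rng=np.random.default_rng(0); best=0
    for _ in range(500):
        a=Q[rng.choice(len(Q),3,False)]; n=np.cross(a[1]-a[0],a[2]-a[0]); n/=np.linalg.norm(n)+1e-9
        if abs(n[2])<.8: continue
        k=abs((Q-a[0])@n)<2
        if k.sum()>best: best=k.sum(); bk=k
    S=Q[bk]; c=S.mean(0); n=np.linalg.svd(S-c,full_matrices=False)[2][2]; n*=np.sign(n[2])
    S=Q[abs((Q-c)@n)<2]; c=S.mean(0); n=np.linalg.svd(S-c,full_matrices=False)[2][2]; n*=np.sign(n[2])
    x=np.array([0,0,1.])-n[2]*n; x/=np.linalg.norm(x); y=np.cross(n,x)
    L=(Q-c)@np.c_[x,y,n]
    # in-plane yaw from min-area rect
    on=abs(L[:,2])<2.5
    r=cv2.minAreaRect(L[on][:,:2].astype(np.float32)); b=cv2.boxPoints(r)
    e=max([b[1]-b[0],b[2]-b[1]],key=np.linalg.norm); e/=np.linalg.norm(e); e*=np.sign(e[0])
    ex=x*e[0]+y*e[1]; ey=np.cross(n,ex); L=(Q-c)@np.c_[ex,ey,n]
    on=abs(L[:,2])<2.5; lip=(L[:,2]>8)&(L[:,2]<20)
    print("slope",np.degrees(np.arccos(n[2])),"yaw",np.degrees(np.arctan2(ex[1],ex[0])),"N",on.sum())
    print("surf x",np.percentile(L[on,0],[0.5,99.5]),"y",np.percentile(L[on,1],[1,99]),"lip x",np.percentile(L[lip,0],[2,50,98]),"y",np.percentile(L[lip,1],[2,98]),"z",np.median(L[lip,2]),lip.sum())
    xl=np.percentile(L[lip,0],98); ym=np.mean(np.percentile(L[on,1],[1,99]))
    o=c+ex*xl+ey*ym; print("origin(lip) ",o, "from top end", c+ex*(np.percentile(L[on,0],99.5)-146)+ey*ym)
rail("w1.npz") if __name__=="__main__" else 0
E
python3 rail.py; sed 's/w1.npz/top0.npz/' rail.py|python3 -;  sed 's/w1.npz/side0.npz/' rail.py|python3 -
python3 - <<'E'
from h import *
t=np.load("w1.npz"); P=world(t["d"],t["K"],t["T"]).reshape(-1,3)
for n,z0,z1,c in [("jar",85,105,(415,168)),("tall",92,104,(458,127))]:
    m=(P[:,2]>z0)&(P[:,2]<z1)&(np.hypot(P[:,0]-c[0],P[:,1]-c[1])<42); Q=P[m]
    (cx,cy),r=cv2.minEnclosingCircle(Q[:,:2].astype(np.float32)); print(n,cx,cy,r,np.median(Q[:,2]),m.sum())
E
```

```text
bench z -0.43814071123335907
slope 22.013215428353437 yaw -8.976475326530409 N 3127
surf x [-77.26961462  68.88451353] y [-17.55520714  16.75061447] lip x [-84.9689956  -79.03800926 -75.37059697] y [-27.09749958  17.89947556] z 13.71878175719418 312
origin(lip)  [422.6854097  393.04359542  59.91943492] from top end [421.08708751 393.29607213  59.26654871]
bench z 0.7432073900981777
slope 22.80910584901368 yaw -2.4547267079794457 N 262
surf x [-73.02781435  73.2187667 ] y [-17.04116136  17.90394701] lip x [-80.30627168 -73.37855681 -49.12985354] y [-18.61377991  24.77725758] z 13.242407602585757 37
origin(lip)  [442.01696542 384.17179184  68.53794459] from top end [420.13745923 385.10975086  59.60512791]
bench z -0.8340935434799803
slope 21.12213479535688 yaw -8.744806477252464 N 141
surf x [-82.12774955  72.25075247] y [-19.45609826  21.02023202] lip x [-81.63948848 -78.16641165  -5.30465541] y [-31.8573056   21.76384586] z 10.910475288897732 20
origin(lip)  [484.4252756 378.5058637  84.2453487] from top end [421.24687065 388.22408795  59.77685336]
jar 422.8550720214844 160.44065856933594 31.56575584411621 94.40654064087107 733
tall 456.5694580078125 131.92933654785156 37.53683090209961 96.97797693210964 375
```

```bash
python3 -m pendant '[{"xyz":[-0.005,0.03,0],"roll":10.5,"jaw":0},{"xyz":[-0.01,0.07,0],"roll":21,"jaw":0},{"xyz":[-0.015,0.12,0],"roll":31.5,"jaw":0},{"xyz":[-0.02,0.17,0],"roll":42,"jaw":0},{"xyz":[-0.025,0.22,0],"roll":52.5,"jaw":0},{"xyz":[-0.03,0.27,0],"roll":63,"jaw":0},{"xyz":[-0.031,0.3,0],"roll":73.5,"jaw":0},{"xyz":[-0.031,0.317,0],"roll":84,"jaw":0}]'
python3 - <<'E'
from h import *
print(env.state()["ee_pos"],env.state()["ee_rot"])
im,d,K,T,p=shot("wrist","w2.png"); np.savez("w2.npz",im=im,d=d,K=K,T=T)
E
```

```text
time_s: 2.2
ee_pos: [428.8, -99.0, 329.7]
ee_rot: [180.0, 0.0, -84.4]
force: [0.5, 0.6, -0.1]
gripper_width: 91.1
[428.75313926 -99.0000223  329.65179178] [ 1.79965592e+02  9.36363315e-03 -8.43500020e+01]
```

View pics/w2.png

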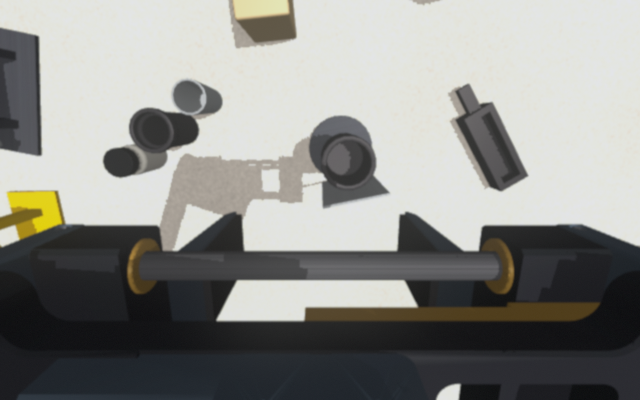

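```bash
cat > fit.py <<'E'
from h import *
def top(P,c,z,tol=4,rad=45):
    m=(abs(P[...,2]-z)<tol)&(np.hypot(P[...,0]-c[0],P[...,1]-c[1])<rad)
    n,l,s,_=cv2.connectedComponentsWithStats(m.astype(np.uint8),connectivity=8)
    k=1+np.argmax(s[1:,4]); return P[l==k]
def circ(P,c,z,**k):
    Q=top(P,c,z,**k); h=cv2.convexHull(Q[:,:2].astype(np.float32))[:,0]
    A=np.c_[2*h,np.ones(len(h))]; s=np.linalg.lstsq(A,(h**2).sum(1),rcond=None)[0]
    e=cv2.minEnclosingCircle(h)
    return np.round([*s[:2],np.sqrt(s[2]+s[0]**2+s[1]**2),*e[0],e[1],np.median(Q[:,2]),len(Q)],1)
def rect(P,c,z,**k):
    Q=top(P,c,z,**k); r=cv2.minAreaRect(Q[:,:2].astype(np.float32)); return np.round([*r[0],*r[1],r[2],np.median(Q[:,2])],1)
E
python3 - <<'E'
from fit import *
t=np.load("w2.npz"); P=world(t["d"],t["K"],t["T"])
print("bench",np.nanmedian(P[60:200,220:290,2]))
print("wide",circ(P,(457,-115),172))
print("tall",circ(P,(458,127),98)); print("jar",circ(P,(420,165),95)); print("dip",circ(P,(508,82),85))
t1=np.load("w1.npz"); P1=world(t1["d"],t1["K"],t1["T"]); print("w1 jar",circ(P1,(420,165),95),"tall",circ(P1,(458,127),98))
print("foot",circ(P,(470,-115),12,rad=65))
print("shieldtop",rect(P,(415,-115),153,tol=5,rad=60))
print("brick",rect(P,(670,-10),110,rad=90))
print("mould top",rect(P,(490,-355),32,rad=120,tol=5), "tang", rect(P,(555,-300),24,rad=40,tol=4))
m=(P[...,2]>8)&(P[...,2]<40)&(np.hypot(P[...,0]-500,P[...,1]+350)<120); print("mould all",cv2.minAreaRect(P[m][:,:2].astype(np.float32)))
m=(P[...,2]>20)&(P[...,2]<160)&(np.hypot(P[...,0]-415,P[...,1]+115)<70)&(P[...,0]<438); Q=P[m]; 
s=Q[(Q[:,2]>100)]; print(len(s),np.round(np.percentile(s,[2,50,98],axis=0),0)); q=s-s.mean(0); print(np.degrees(np.arctan2(*np.linalg.svd(q[:,:2],full_matrices=False)[2][0][::-1])))
E
```

```text
bench -0.6998788291840015
wide [ 454.8 -127.1   29.6  454.8 -127.1   29.9  171.   870. ]
tall [462.7 121.6  28.6 462.7 121.7  29.4  96.9 643. ]
jar [416.4 168.3  19.9 416.2 168.4  20.5  94.1 726. ]
dip [509.3  79.   22.6 509.2  78.8  23.   83.8 307. ]
w1 jar [415.7 169.9  19.5 415.7 169.8  19.9  94.4 627. ] tall [462.1 124.7  27.6 462.  123.6  28.6  97.1 339. ]
foot [ 458.  -128.1   49.4  457.9 -128.2   49.7   11.3 1304. ]
shieldtop [ 409.7 -139.7    3.5   72.6   17.3  154. ]
brick [611.  -13.3  19.4  64.4   5.7 109.1]
mould top [ 482.1 -361.9  130.5   47.1   38.3   31.2] tang [ 546.2 -307.6   42.4   45.1   43.    23.4]
mould all ((497.6735534667969, -349.4437255859375), (170.28602600097656, 47.42045211791992), 38.24431610107422)
1175 [[ 401. -179.  103.]
 [ 416. -136.  134.]
 [ 437. -107.  156.]]
-79.93722932893391
```

```bash
cat > go.py <<'E'
import sys; from h import *
# usage: go.py x y z yaw  -> delta in tool axes (m) and roll
x,y,z,w=map(float,sys.argv[1:5]); s=env.state(); M=R.from_euler('xyz',s["ee_rot"],degrees=True).as_matrix()
print("t",round(s["time_s"],2),"xyz",np.round((np.array([x,y,z])-s["ee_pos"])@M/1000,4),"roll",round((s["ee_rot"][2]-w+180)%360-180,1), "F",np.round(s["force"],1),"w",round(s["gripper_width"],1))
E
python3 go.py 454.8 -127.1 118 -76
python3 -m pendant '[{"xyz":[0.015,-0.012,0.02],"roll":-4,"jaw":0},{"xyz":[0.0305,-0.023,0.05],"roll":-8,"jaw":0},{"xyz":[0.0305,-0.023,0.09],"roll":-8,"jaw":0},{"xyz":[0.0305,-0.023,0.135],"roll":-8,"jaw":0},{"xyz":[0.0305,-0.023,0.175],"roll":-8,"jaw":0},{"xyz":[0.0305,-0.023,0.2],"roll":-8,"jaw":0},{"xyz":[0.0305,-0.023,0.212],"roll":-8,"jaw":0},{"xyz":[0.0305,-0.023,0.212],"roll":-8,"jaw":0.05}]' 15
python3 go.py 454.8 -127.1 118 -76
```

```text
t 2.25 xyz [ 0.0288 -0.0234  0.2116] roll -8.6 F [ 0.5 -0.8 -0.4] w 91.1
time_s: 3.25
ee_pos: [455.2, -125.2, 117.7]
ee_rot: [180.0, 0.0, -75.8]
force: [0.6, -0.1, 0.1]
gripper_width: 87.0
t 3.25 xyz [ 0.0018  0.0009 -0.0003] roll 0.2 F [ 0.6 -0.1  0.1] w 87.0
```

```bash
python3 -m pendant '[{"xyz":[0.0015,0.001,0],"roll":0,"jaw":0.15},{"xyz":[0.0015,0.001,0],"roll":0,"jaw":0.25},{"xyz":[0.0015,0.001,0],"roll":0,"jaw":0.3},{"xyz":[0.0015,0.001,0],"roll":0,"jaw":0.34},{"xyz":[0.0015,0.001,0],"roll":0,"jaw":0.4},{"xyz":[0.0015,0.001,0],"roll":0,"jaw":0.5},{"xyz":[0.0015,0.001,0],"roll":0,"jaw":0.5},{"xyz":[0.0015,0.001,0],"roll":0,"jaw":0.5}]' 15
```

```text
time_s: 4.25
ee_pos: [454.8, -127.1, 118.2]
ee_rot: [-180.0, 0.0, -75.9]
force: [0.6, 1.4, 5.0]
gripper_width: 59.0
```

```bash
python3 -m pendant '[{"xyz":[0,0,-0.004],"roll":0,"jaw":0.5},{"xyz":[0,0,-0.02],"roll":0,"jaw":0.5},{"xyz":[0,0,-0.05],"roll":0,"jaw":0.5},{"xyz":[0,0,-0.085],"roll":0,"jaw":0.5},{"xyz":[-0.01,-0.025,-0.115],"roll":0,"jaw":0.5},{"xyz":[-0.026,-0.065,-0.135],"roll":0,"jaw":0.5},{"xyz":[-0.042,-0.105,-0.14],"roll":0,"jaw":0.5},{"xyz":[-0.049,-0.12,-0.14],"roll":0,"jaw":0.5}]'
python3 - <<'E'
from fit import *
print(env.state()["ee_pos"],env.state()["gripper_width"])
im,d,K,T,p=shot("wrist","w3.png"); np.savez("w3.npz",im=im,d=d,K=K,T=T)
P=world(d,K,T)
print("brick",rect(P,(660,-5),110,rad=110)); print(d.shape,np.nanmax(P[...,0]))
E
```

```text
time_s: 5.25
ee_pos: [560.6, -49.6, 257.3]
ee_rot: [180.0, -0.0, -75.8]
force: [0.0, -0.4, -3.2]
gripper_width: 58.7
[560.59997259 -49.62447275 257.29157154] 58.71741700143586
brick [659.7  -4.1 114.   63.9  11.  109.4]
(400, 640) 861.2898406671537
```

```bash
python3 go.py 659.7 -4.1 131 -75.8
python3 -m pendant '[{"xyz":[-0.006,-0.035,0],"roll":0,"jaw":0.5},{"xyz":[-0.013,-0.075,0],"roll":0,"jaw":0.5},{"xyz":[-0.02,-0.105,0.01],"roll":0,"jaw":0.5},{"xyz":[-0.02,-0.107,0.04],"roll":0,"jaw":0.5},{"xyz":[-0.02,-0.107,0.075],"roll":0,"jaw":0.5},{"xyz":[-0.02,-0.107,0.105],"roll":0,"jaw":0.5},{"xyz":[-0.02,-0.107,0.12],"roll":0,"jaw":0.5},{"xyz":[-0.02,-0.107,0.123],"roll":0,"jaw":0.5}]'
python3 go.py 659.7 -4.1 129 -75.8
```

```text
t 5.3 xyz [-0.0191 -0.1065  0.1257] roll -0.0 F [ 2.4  0.5 -3.2] w 58.6
time_s: 6.3
ee_pos: [657.2, -5.7, 133.9]
ee_rot: [179.9, 0.0, -75.9]
force: [-0.1, -0.1, -2.5]
gripper_width: 58.9
t 6.3 xyz [-0.001  -0.0028  0.0049] roll -0.1 F [-0.1 -0.1 -2.5] w 58.9
```

```bash
python3 -m pendant '[{"xyz":[-0.001,-0.0025,0],"roll":0,"jaw":0.5},{"xyz":[-0.001,-0.0025,0.002],"roll":0,"jaw":0.5},{"xyz":[-0.001,-0.0025,0.0035],"roll":0,"jaw":0.5},{"xyz":[-0.001,-0.0025,0.0045],"roll":0,"jaw":0.5},{"xyz":[-0.001,-0.0025,0.005],"roll":0,"jaw":0.5},{"xyz":[-0.001,-0.0025,0.0055],"roll":0,"jaw":0.5},{"xyz":[-0.001,-0.0025,0.0055],"roll":0,"jaw":0.5},{"xyz":[-0.001,-0.0025,0.0055],"roll":0,"jaw":0.5}]'
```

```text
time_s: 7.3
ee_pos: [660.3, -3.6, 129.5]
ee_rot: [-180.0, 0.0, -75.9]
force: [0.1, -0.0, -2.6]
gripper_width: 58.7
```

```bash
python3 -m pendant '[{"xyz":[0,0,0.0003],"roll":0,"jaw":0.5},{"xyz":[0,0,0.0006],"roll":0,"jaw":0.5},{"xyz":[0,0,0.0009],"roll":0,"jaw":0.5},{"xyz":[0,0,0.0012],"roll":0,"jaw":0.5},{"xyz":[0,0,0.0014],"roll":0,"jaw":0.5},{"xyz":[0,0,0.0014],"roll":0,"jaw":0.5},{"xyz":[0,0,0.0014],"roll":0,"jaw":0.5},{"xyz":[0,0,0.0014],"roll":0,"jaw":0.5}]'
```

```text
time_s: 8.3
ee_pos: [660.3, -3.6, 128.2]
ee_rot: [-180.0, 0.0, -75.9]
force: [-0.6, 0.3, -0.3]
gripper_width: 58.6
```

```bash
python3 -m pendant '[{"xyz":[0,0,0],"roll":0,"jaw":0.34},{"xyz":[0,0,0],"roll":0,"jaw":0.31},{"xyz":[0,0,0],"roll":0,"jaw":0.25},{"xyz":[0,0,0],"roll":0,"jaw":0.15},{"xyz":[0,0,0],"roll":0,"jaw":0.05},{"xyz":[0,0,-0.02],"roll":0,"jaw":0.05},{"xyz":[0,0,-0.06],"roll":0,"jaw":0.05},{"xyz":[0,0,-0.11],"roll":0,"jaw":0.05}]'
python3 go.py 420 0 330 -90
```

```text
time_s: 9.3
ee_pos: [659.7, -3.5, 238.1]
ee_rot: [179.9, 0.0, -75.9]
force: [1.6, 1.2, 0.7]
gripper_width: 86.7
t 9.3 xyz [-0.0618  0.2318 -0.0913] roll 14.1 F [1.6 1.2 0.7] w 86.7
```

```bash
python3 go.py 480 -80 400 0
python3 -m pendant '[{"xyz":[0.003,0.02,-0.05],"roll":-9,"jaw":0},{"xyz":[0.009,0.05,-0.1],"roll":-19,"jaw":0},{"xyz":[0.015,0.09,-0.14],"roll":-29,"jaw":0},{"xyz":[0.02,0.125,-0.162],"roll":-39,"jaw":0},{"xyz":[0.025,0.155,-0.162],"roll":-49,"jaw":0},{"xyz":[0.028,0.175,-0.162],"roll":-59,"jaw":0},{"xyz":[0.03,0.19,-0.162],"roll":-68,"jaw":0},{"xyz":[0.03,0.193,-0.162],"roll":-76,"jaw":0}]'
python3 - <<'E'
from fit import *
print(env.state()["ee_pos"],env.state()["gripper_width"])
im,d,K,T,p=shot("wrist","w4.png"); np.savez("w4.npz",im=im,d=d,K=K,T=T)
P=world(d,K,T)
print("brick wide",circ(P,(660,-4),182)); print("brick",rect(P,(660,-5),110,rad=110)); print("post",circ(P,(457,-128),100)); print("foot",circ(P,(457,-128),12,rad=65));print("tall",circ(P,(462,122),98)); print("jar",circ(P,(416,168),95)); print("dip",circ(P,(509,79),85))
print("shieldtop",rect(P,(410,-139),153,tol=5,rad=60))
E
```

```text
t 9.3 xyz [ 0.0303  0.1933 -0.1615] roll -75.9 F [1.6 1.2 0.7] w 86.7
time_s: 10.3
ee_pos: [479.4, -79.9, 400.6]
ee_rot: [180.0, -0.1, 0.3]
force: [0.3, 0.2, 0.5]
gripper_width: 91.4
[479.39572342 -79.92949496 400.59009392] 91.41649162653174
brick wide [659.8  -3.4  29.6 660.1  -3.4  30.2 181.1 748. ]
brick [659.   -3.5 114.2  63.7  11.2 109.2]
post [ 457.7 -126.9   17.5  457.5 -126.9   17.8   99.3  391. ]
foot [ 455.7 -127.7   50.6  453.7 -127.6   53.6   11.3 1680. ]
tall [462.4 122.4  28.3 462.6 122.9  28.9  97.1 533. ]
jar [449.7 133.5  13.2 444.8 137.5  14.8  97.  104. ]
dip [509.2  80.   22.4 509.4  80.1  22.9  84.1 221. ]
shieldtop [ 410.5 -142.1    3.6   80.1   17.4  153.9]
```

View pics/w4.png

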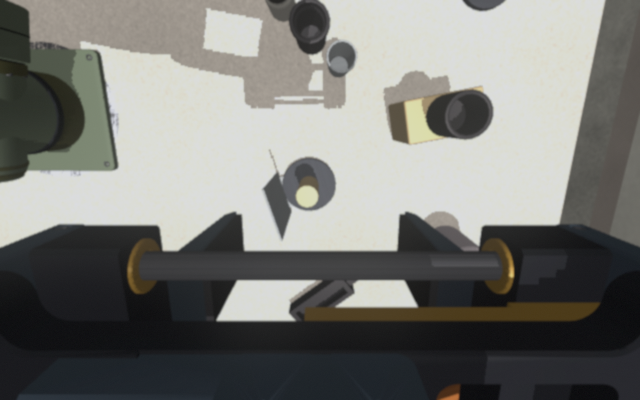

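```bash
python3 go.py 462.5 122.3 170 46.3
python3 -m pendant '[{"xyz":[0,-0.02,0.01],"roll":-7,"jaw":0},{"xyz":[-0.004,-0.06,0.04],"roll":-14,"jaw":0},{"xyz":[-0.008,-0.1,0.08],"roll":-22,"jaw":0},{"xyz":[-0.012,-0.14,0.125],"roll":-30,"jaw":0},{"xyz":[-0.015,-0.175,0.165],"roll":-38,"jaw":0},{"xyz":[-0.016,-0.195,0.2],"roll":-44,"jaw":0},{"xyz":[-0.016,-0.202,0.225],"roll":-46,"jaw":0},{"xyz":[-0.016,-0.202,0.23],"roll":-46,"jaw":0}]'
python3 go.py 462.5 122.3 73 46.3
```

```text
t 10.35 xyz [-0.0154 -0.2024  0.2305] roll -45.8 F [-1.  -0.4  0. ] w 90.8
time_s: 11.35
ee_pos: [463.2, 122.7, 168.6]
ee_rot: [-179.9, 0.2, 46.0]
force: [0.7, -0.3, 0.4]
gripper_width: 90.9
t 11.35 xyz [-0.0004 -0.      0.0956] roll -0.3 F [ 0.7 -0.3  0.4] w 90.9
```

```bash
python3 -m pendant '[{"xyz":[-0.0005,0,0.02],"roll":0,"jaw":0},{"xyz":[-0.0005,0,0.05],"roll":0,"jaw":0},{"xyz":[-0.0005,0,0.08],"roll":0,"jaw":0},{"xyz":[-0.0005,0,0.0955],"roll":0,"jaw":0},{"xyz":[-0.0005,0,0.0955],"roll":0,"jaw":0.15},{"xyz":[-0.0005,0,0.0955],"roll":0,"jaw":0.25},{"xyz":[-0.0005,0,0.0955],"roll":0,"jaw":0.3},{"xyz":[-0.0005,0,0.0955],"roll":0,"jaw":0.34}]' 20
python3 -m pendant '[{"xyz":[0,0,0],"roll":0,"jaw":0.37},{"xyz":[0,0,0],"roll":0,"jaw":0.4},{"xyz":[0,0,0],"roll":0,"jaw":0.5},{"xyz":[0,0,0],"roll":0,"jaw":0.5},{"xyz":[0,0,0],"roll":0,"jaw":0.5},{"xyz":[0,0,-0.001],"roll":0,"jaw":0.5},{"xyz":[0,0,-0.003],"roll":0,"jaw":0.5},{"xyz":[0,0,-0.006],"roll":0,"jaw":0.5}]'
python3 go.py 457.6 -126.9 220 107
```

```text
time_s: 12.35
ee_pos: [464.2, 122.1, 75.2]
ee_rot: [180.0, -0.1, 46.1]
force: [-0.5, -0.6, 0.2]
gripper_width: 60.4
time_s: 13.35
ee_pos: [463.4, 122.0, 80.3]
ee_rot: [-180.0, 0.0, 46.1]
force: [1.1, -0.3, -2.2]
gripper_width: 55.4
t 13.35 xyz [-0.1834  0.1683 -0.1397] roll -60.9 F [ 1.1 -0.3 -2.2] w 55.4
```

```bash
python3 -m pendant '[{"xyz":[0,0,-0.012],"roll":0,"jaw":0.5},{"xyz":[0,0,-0.035],"roll":0,"jaw":0.5},{"xyz":[0,0,-0.07],"roll":0,"jaw":0.5},{"xyz":[0,0,-0.11],"roll":0,"jaw":0.5},{"xyz":[0,0,-0.145],"roll":0,"jaw":0.5},{"xyz":[-0.015,0.014,-0.165],"roll":-6,"jaw":0.5},{"xyz":[-0.04,0.037,-0.17],"roll":-14,"jaw":0.5},{"xyz":[-0.07,0.064,-0.17],"roll":-22,"jaw":0.5}]'
python3 go.py 457.6 -126.9 220 107
python3 - <<'E'
from fit import *
im,d,K,T,p=shot("side"); cv2.imwrite("pics/s1.png",cv2.resize(im[80:240,200:440],None,fx=3,fy=3));
E
```

```text
time_s: 14.35
ee_pos: [461.5, 26.6, 252.0]
ee_rot: [179.9, -0.1, 68.4]
force: [-0.1, 0.0, -2.4]
gripper_width: 55.8
t 14.35 xyz [-0.1442  0.0527  0.032 ] roll -38.6 F [-0.1  0.  -2.4] w 55.8
```

View pics/s1.png

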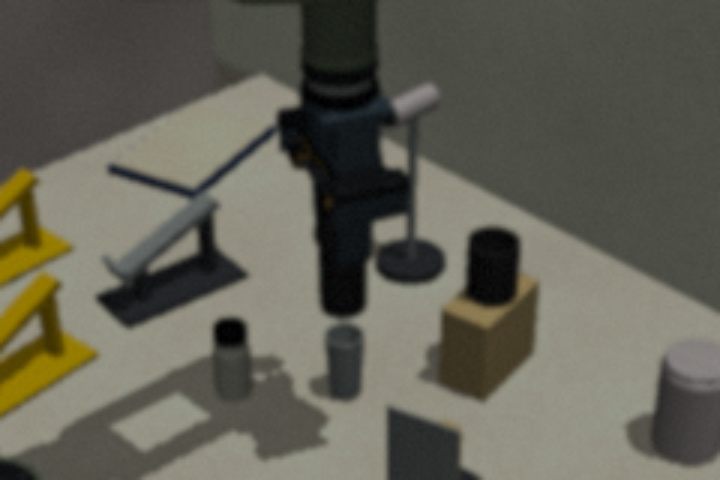

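```bash
python3 -m pendant '[{"xyz":[-0.02,0.008,0],"roll":-6,"jaw":0.5},{"xyz":[-0.055,0.02,0],"roll":-14,"jaw":0.5},{"xyz":[-0.095,0.035,0],"roll":-23,"jaw":0.5},{"xyz":[-0.13,0.047,0],"roll":-32,"jaw":0.5},{"xyz":[-0.144,0.0525,0.005],"roll":-38,"jaw":0.5},{"xyz":[-0.144,0.0525,0.03],"roll":-38.5,"jaw":0.5},{"xyz":[-0.144,0.0525,0.055],"roll":-38.5,"jaw":0.5},{"xyz":[-0.144,0.0525,0.064],"roll":-38.5,"jaw":0.5}]'
python3 go.py 457.6 -126.9 176 107
```

```text
time_s: 15.4
ee_pos: [455.4, -125.7, 185.8]
ee_rot: [-179.9, -0.1, 106.5]
force: [-0.6, 0.4, -2.1]
gripper_width: 56.0
t 15.4 xyz [-0.0018  0.0018  0.0097] roll -0.5 F [-0.6  0.4 -2.1] w 56.0
```

```bash
python3 -m pendant '[{"xyz":[-0.001,0.001,0],"roll":0,"jaw":0.5},{"xyz":[-0.001,0.001,0.002],"roll":0,"jaw":0.5},{"xyz":[-0.001,0.001,0.005],"roll":0,"jaw":0.5},{"xyz":[-0.001,0.001,0.007],"roll":0,"jaw":0.5},{"xyz":[-0.001,0.001,0.0085],"roll":0,"jaw":0.5},{"xyz":[-0.001,0.001,0.0085],"roll":0,"jaw":0.5},{"xyz":[-0.001,0.001,0.0085],"roll":0,"jaw":0.5},{"xyz":[-0.001,0.001,0.0085],"roll":0,"jaw":0.5}]'
python3 go.py 457.6 -126.9 174.5 107
```

```text
time_s: 16.4
ee_pos: [457.6, -126.7, 178.1]
ee_rot: [180.0, -0.0, 106.6]
force: [0.5, 0.2, -2.6]
gripper_width: 55.8
t 16.4 xyz [-0.0002 -0.      0.0036] roll -0.4 F [ 0.5  0.2 -2.6] w 55.8
```

```bash
python3 -m pendant '[{"xyz":[0,0,0.0008],"roll":0,"jaw":0.5},{"xyz":[0,0,0.0014],"roll":0,"jaw":0.5},{"xyz":[0,0,0.002],"roll":0,"jaw":0.5},{"xyz":[0,0,0.0025],"roll":0,"jaw":0.5},{"xyz":[0,0,0.003],"roll":0,"jaw":0.5},{"xyz":[0,0,0.0033],"roll":0,"jaw":0.5},{"xyz":[0,0,0.0033],"roll":0,"jaw":0.5},{"xyz":[0,0,0.0033],"roll":0,"jaw":0.5}]'
```

```text
time_s: 17.4
ee_pos: [457.5, -126.7, 174.8]
ee_rot: [180.0, -0.0, 106.6]
force: [-0.2, 0.0, -1.8]
gripper_width: 56.0
```

```bash
python3 -m pendant '[{"xyz":[0,0,0.0002],"roll":0,"jaw":0.5},{"xyz":[0,0,0.0004],"roll":0,"jaw":0.5},{"xyz":[0,0,0.0006],"roll":0,"jaw":0.5},{"xyz":[0,0,0.0007],"roll":0,"jaw":0.5},{"xyz":[0,0,0.0007],"roll":0,"jaw":0.5},{"xyz":[0,0,0.0007],"roll":0,"jaw":0.5},{"xyz":[0,0,0.0007],"roll":0,"jaw":0.5},{"xyz":[0,0,0.0007],"roll":0,"jaw":0.5}]'
```

```text
time_s: 18.4
ee_pos: [457.7, -126.6, 174.7]
ee_rot: [179.9, 0.0, 106.6]
force: [-1.2, 0.8, 5.8]
gripper_width: 55.9
```

```bash
python3 -m pendant '[{"xyz":[0,0,-0.0004],"roll":0,"jaw":0.37},{"xyz":[0,0,-0.0004],"roll":0,"jaw":0.34},{"xyz":[0,0,-0.0004],"roll":0,"jaw":0.28},{"xyz":[0,0,-0.0004],"roll":0,"jaw":0.18},{"xyz":[0,0,-0.0004],"roll":0,"jaw":0.05},{"xyz":[0,0,-0.02],"roll":0,"jaw":0},{"xyz":[0,0,-0.06],"roll":0,"jaw":0},{"xyz":[0,0,-0.11],"roll":0,"jaw":0}]'
python3 go.py 440 -260 330 38
```

```text
time_s: 19.4
ee_pos: [456.9, -126.5, 284.4]
ee_rot: [-179.9, -0.1, 106.6]
force: [0.1, 0.1, -0.4]
gripper_width: 91.0
t 19.4 xyz [-0.123  -0.0544 -0.0456] roll 68.6 F [ 0.1  0.1 -0.4] w 91.0
```

```bash
python3 -m pendant '[{"xyz":[0,0,-0.03],"roll":10,"jaw":0},{"xyz":[-0.03,-0.015,-0.055],"roll":20.5,"jaw":0},{"xyz":[-0.06,-0.03,-0.066],"roll":31,"jaw":0},{"xyz":[-0.09,-0.045,-0.066],"roll":41.5,"jaw":0},{"xyz":[-0.12,-0.06,-0.066],"roll":52,"jaw":0},{"xyz":[-0.14,-0.07,-0.066],"roll":62.5,"jaw":0},{"xyz":[-0.15,-0.078,-0.066],"roll":73,"jaw":0},{"xyz":[-0.15,-0.078,-0.066],"roll":83.5,"jaw":0}]'
python3 -m pendant '[{"xyz":[0,0,0],"roll":10,"jaw":0},{"xyz":[0,0,0],"roll":20,"jaw":0},{"xyz":[0,0,0],"roll":30,"jaw":0},{"xyz":[0,0,0],"roll":40,"jaw":0},{"xyz":[0,0,0],"roll":50,"jaw":0},{"xyz":[0,0,0],"roll":60,"jaw":0},{"xyz":[0,0,0],"roll":69,"jaw":0},{"xyz":[0,0,0],"roll":75,"jaw":0}]'
python3 - <<'E'
from fit import *
print(env.state()["ee_pos"],env.state()["ee_rot"])
im,d,K,T,p=shot("wrist","w5.png"); np.savez("w5.npz",im=im,d=d,K=K,T=T)
P=world(d,K,T)
print("tall",circ(P,(457.6,-127),198)); print("foot",circ(P,(457,-128),12,rad=65))
print("mould top",rect(P,(482,-362),31.5,rad=120,tol=3.5))
m=(P[...,2]>8)&(P[...,2]<40)&(np.hypot(P[...,0]-500,P[...,1]+350)<120); print("mould all",cv2.minAreaRect(P[m][:,:2].astype(np.float32)))
m=(abs(P[...,2]-23)<4)&(np.hypot(P[...,0]-550,P[...,1]+307)<30);print("tang",P[m].mean(0),m.sum())
E
```

```text
time_s: 20.4
ee_pos: [425.2, -293.7, 349.7]
ee_rot: [-180.0, 0.0, 22.6]
force: [-0.3, -0.2, 0.7]
gripper_width: 91.1
time_s: 21.4
ee_pos: [425.5, -292.7, 349.9]
ee_rot: [180.0, 0.0, -52.1]
force: [-0.4, -0.8, 0.5]
gripper_width: 90.7
[ 425.52090922 -292.70230845  349.87224102] [ 1.79999375e+02  1.66458007e-02 -5.21343676e+01]
tall [ 456.1 -127.8   28.6  456.1 -127.8   28.9  197.  1142. ]
foot [ 455.9 -128.1   51.1  455.3 -130.5   53.1   11.3 2100. ]
mould top [ 482.3 -361.7  128.2   46.7   38.3   31.3]
mould all ((498.0121765136719, -349.2932434082031), (168.70480346679688, 46.71646499633789), 38.33087921142578)
tang [ 548.75255678 -308.72766185   23.35048143] 323
```

View pics/w5.png

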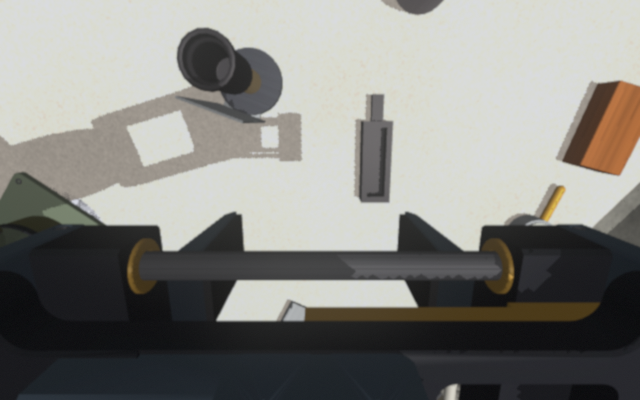

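```bash
python3 go.py 482.3 -361.7 4 -51.7
python3 -m pendant '[{"xyz":[0.02,-0.001,0.04],"roll":0,"jaw":0.0},{"xyz":[0.05,-0.002,0.09],"roll":-0.3,"jaw":0.0},{"xyz":[0.08,-0.0025,0.145],"roll":-0.4,"jaw":0.0},{"xyz":[0.0895,-0.0025,0.2],"roll":-0.4,"jaw":0.0},{"xyz":[0.0895,-0.0025,0.25],"roll":-0.4,"jaw":0.0},{"xyz":[0.0895,-0.0025,0.285],"roll":-0.4,"jaw":0.1},{"xyz":[0.0895,-0.0025,0.295],"roll":-0.4,"jaw":0.15},{"xyz":[0.0895,-0.0025,0.295],"roll":-0.4,"jaw":0.15}]'
python3 go.py 482.3 -361.7 4 -51.7
```

```text
t 21.45 xyz [ 0.0893 -0.0026  0.3459] roll -0.5 F [ 0.8  0.1 -1.1] w 91.0
time_s: 22.45
ee_pos: [483.0, -361.8, 55.3]
ee_rot: [-180.0, -0.0, -51.5]
force: [0.9, -0.8, 1.6]
gripper_width: 77.5
t 22.45 xyz [-0.0005  0.0005  0.0513] roll 0.2 F [ 0.9 -0.8  1.6] w 77.5
```

```bash
python3 -m pendant '[{"xyz":[-0.0005,0.0005,0.015],"roll":0.2,"jaw":0.15},{"xyz":[-0.0005,0.0005,0.035],"roll":0.2,"jaw":0.15},{"xyz":[-0.0005,0.0005,0.047],"roll":0.2,"jaw":0.15},{"xyz":[-0.0005,0.0005,0.051],"roll":0.2,"jaw":0.25},{"xyz":[-0.0005,0.0005,0.051],"roll":0.2,"jaw":0.35},{"xyz":[-0.0005,0.0005,0.051],"roll":0.2,"jaw":0.42},{"xyz":[-0.0005,0.0005,0.051],"roll":0.2,"jaw":0.48},{"xyz":[-0.0005,0.0005,0.051],"roll":0.2,"jaw":0.52}]' 15
python3 -m pendant '[{"xyz":[0,0,0],"roll":0,"jaw":0.6},{"xyz":[0,0,0],"roll":0,"jaw":0.6},{"xyz":[0,0,0],"roll":0,"jaw":0.6},{"xyz":[0,0,-0.002],"roll":0,"jaw":0.6},{"xyz":[0,0,-0.015],"roll":0,"jaw":0.6},{"xyz":[0,0,-0.04],"roll":0,"jaw":0.6},{"xyz":[0,0,-0.08],"roll":0,"jaw":0.6},{"xyz":[0,0,-0.13],"roll":0,"jaw":0.6}]'
python3 go.py 520 100 290 -90
```

```text
time_s: 23.45
ee_pos: [482.3, -361.7, 4.5]
ee_rot: [-180.0, -0.0, -51.7]
force: [0.1, 0.2, 1.5]
gripper_width: 45.9
time_s: 24.45
ee_pos: [481.2, -360.8, 134.4]
ee_rot: [180.0, 0.2, -51.7]
force: [0.5, -0.5, -2.8]
gripper_width: 46.1
t 24.45 xyz [-0.3382 -0.3159 -0.1548] roll 38.3 F [ 0.5 -0.5 -2.8] w 46.1
```

```bash
python3 -m pendant '[{"xyz":[0,0,-0.04],"roll":3,"jaw":0.6},{"xyz":[-0.01,-0.007,-0.085],"roll":8,"jaw":0.6},{"xyz":[-0.03,-0.02,-0.125],"roll":13,"jaw":0.6},{"xyz":[-0.06,-0.04,-0.155],"roll":18,"jaw":0.6},{"xyz":[-0.1,-0.066,-0.18],"roll":24,"jaw":0.6},{"xyz":[-0.145,-0.096,-0.186],"roll":30,"jaw":0.6},{"xyz":[-0.19,-0.125,-0.186],"roll":35,"jaw":0.6},{"xyz":[-0.235,-0.155,-0.186],"roll":38,"jaw":0.6}]'
python3 go.py 430 230 320 -90
```

```text
time_s: 25.45
ee_pos: [457.1, -79.3, 320.3]
ee_rot: [-180.0, 0.0, -89.9]
force: [0.7, 0.5, -2.9]
gripper_width: 45.5
t 25.45 xyz [-0.3094  0.0264  0.0004] roll 0.1 F [ 0.7  0.5 -2.9] w 45.5
```

```bash
python3 -m pendant '[{"xyz":[-0.045,0.004,0],"roll":0,"jaw":0.6},{"xyz":[-0.09,0.008,0],"roll":0,"jaw":0.6},{"xyz":[-0.135,0.012,0],"roll":0,"jaw":0.6},{"xyz":[-0.18,0.016,0],"roll":0,"jaw":0.6},{"xyz":[-0.225,0.02,0],"roll":0,"jaw":0.6},{"xyz":[-0.265,0.024,0],"roll":0,"jaw":0.6},{"xyz":[-0.295,0.026,0],"roll":0,"jaw":0.6},{"xyz":[-0.309,0.026,0],"roll":0,"jaw":0.6}]'
python3 - <<'E'
from fit import *
print(env.state()["ee_pos"],env.state()["ee_rot"])
im,d,K,T,p=shot("wrist","w6.png"); np.savez("w6.npz",im=im,d=d,K=K,T=T)
E
sed 's/w1.npz/w6.npz/' rail.py|python3 -
cat > foot.py <<'E'
from fit import *
for f in ["w1.npz","w6.npz"]:
    t=np.load(f); P=world(t["d"],t["K"],t["T"])
    m=(P[...,2]>4)&(P[...,2]<200)&(P[...,0]>370)&(P[...,0]<620)&(P[...,1]>310)&(P[...,1]<450)
    z=P[m][:,2]; print(f,np.histogram(z,bins=range(0,140,6)))
    q=P[m&(P[...,2]<22)]; print(len(q),np.median(q[:,2]),cv2.minAreaRect(q[:,:2].astype(np.float32)), cv2.minAreaRect(P[m][:,:2].astype(np.float32)))
E
python3 foot.py
```

```text
time_s: 26.45
ee_pos: [429.9, 228.8, 320.0]
ee_rot: [180.0, -0.0, -89.6]
force: [-0.2, 0.5, -2.8]
gripper_width: 45.9
[429.87305705 228.83579295 320.02952991] [ 1.79964486e+02 -1.83509823e-02 -8.96122956e+01]
bench z -0.48062497343164523
slope 22.049116753398053 yaw -7.871348512134386 N 2694
surf x [-80.30238998  66.06637172] y [-17.16708486  16.3981246 ] lip x [-87.67760439 -81.72165361 -78.54679772] y [-25.63120967  19.5104345 ] z 13.69611757034748 245
origin(lip)  [422.64300229 390.68414195  59.76685955] from top end [421.36954026 390.86020038  59.24667027]
w1.npz (array([ 253, 3106,   18,   16,   21,   19,   19,   14,   46,  107,  403,
        606,  382,  347,  357,  368,  398,  422,  402,   26,    0,    0,
          0]), array([  0,   6,  12,  18,  24,  30,  36,  42,  48,  54,  60,  66,  72,
        78,  84,  90,  96, 102, 108, 114, 120, 126, 132, 138]))
3387 7.3522224138245065 ((490.76214599609375, 382.8525695800781), (80.42813110351562, 180.33407592773438), 84.427734375) ((490.76214599609375, 382.8525695800781), (80.42813110351562, 180.33407592773438), 84.427734375)
w6.npz (array([ 289, 3353,   32,   32,   22,   26,   28,   30,   51,  109,  349,
        488,  327,  312,  324,  344,  359,  431,  398,   25,    0,    0,
          0]), array([  0,   6,  12,  18,  24,  30,  36,  42,  48,  54,  60,  66,  72,
        78,  84,  90,  96, 102, 108, 114, 120, 126, 132, 138]))
3693 7.33916435649661 ((490.8621826171875, 381.38916015625), (80.23443603515625, 179.82797241210938), 84.12828063964844) ((490.8621826171875, 381.38916015625), (80.23443603515625, 179.82797241210938), 84.12828063964844)
```

View pics/w6.png

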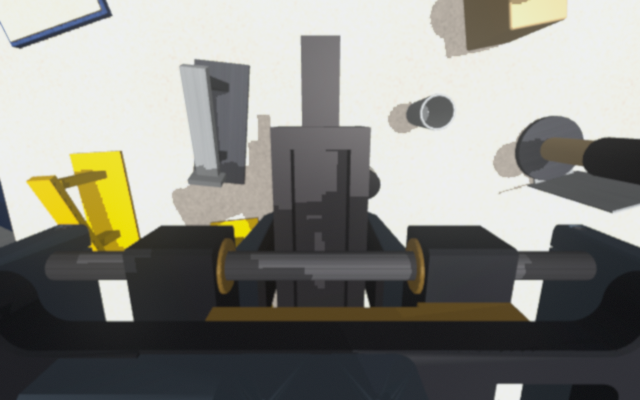

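Run:
```python
from fit import *
a=np.radians(-5.75); u=np.array([np.cos(a),np.sin(a)]); n=np.array([-u[1],u[0]])
for f in ["w1.npz","w6.npz"]:
    t=np.load(f); P=world(t["d"],t["K"],t["T"]); Q=P[(P[...,2]>54)&(P[...,2]<130)&(P[...,0]>370)&(P[...,0]<620)&(P[...,1]>310)&(P[...,1]<450)]
    s=Q[:,:2]@u; r=Q[:,:2]@n
    for it in range(2):
        # plane along s
        s0=384.0
        sl=np.polyfit(s[(s>400)&(s<500)],Q[(s>400)&(s<500),2],1) if it==0 else np.polyfit(s[on],Q[on,2],1)
        res=Q[:,2]-np.polyval(sl,s); on=abs(res)<2.5
    lip=(res>8)&(res<22)
    print(f,"slope",np.degrees(np.arctan(sl[0])),"s range",np.percentile(s[on],[.5,99.5]),"lip s",np.percentile(s[lip],[2,50,98]),"lip r",np.percentile(r[lip],[2,98]),"foot r",np.array([490.8,382.1])@n)
    for lo in range(int(s[on].min()),int(s[on].max()),25):
        k=on&(s>=lo)&(s<lo+25); print(lo,np.round(np.percentile(r[k],[3,97]),1),round(np.mean(np.percentile(r[k],[3,97])),1))
    zz=np.percentile(s[lip],98); print("z at lip", np.polyval(sl,np.percentile(s[lip],98)), "s where z=60-0.5",(59.5-sl[1])/sl[0])
```

```text
w1.npz slope 21.921141417728126 s range [379.42224461 514.97698037] lip s [367.45920643 372.53263845 376.94663796] lip r [406.93982963 451.88621559] foot r 429.3497714628804
377 [414.9 444.8] 429.9
402 [415.4 444.2] 429.8
427 [415.4 443.7] 429.6
452 [415.3 444.3] 429.8
477 [415.5 444.3] 429.9
502 [415.7 444. ] 429.8
z at lip 58.275050158268414 s where z=60-0.5 379.9905504556725
w6.npz slope 21.907025399475298 s range [379.51139973 515.6951846 ] lip s [367.63580815 373.35293392 377.55137097] lip r [405.94411909 450.91585005] foot r 429.3497714628804
373 [407.6 444.5] 426.1
398 [414.2 442.9] 428.6
423 [414.4 443.3] 428.8
448 [414.4 443.1] 428.7
473 [414.4 443.2] 428.8
498 [414.3 443.4] 428.8
z at lip 58.292794969861674 s where z=60-0.5 380.5533241363277
```

```bash
python3 go.py 477.8 383.3 150 -95.75
python3 -m pendant '[{"xyz":[-0.03,-0.009,0],"roll":1,"jaw":0.6},{"xyz":[-0.07,-0.022,0],"roll":2,"jaw":0.6},{"xyz":[-0.11,-0.034,0.01],"roll":4,"jaw":0.6},{"xyz":[-0.14,-0.044,0.04],"roll":6,"jaw":0.6},{"xyz":[-0.154,-0.049,0.08],"roll":6,"jaw":0.6},{"xyz":[-0.154,-0.049,0.12],"roll":6,"jaw":0.6},{"xyz":[-0.154,-0.049,0.15],"roll":6,"jaw":0.6},{"xyz":[-0.154,-0.049,0.165],"roll":6,"jaw":0.6}]'
python3 go.py 477.8 383.3 150 -95.75
```

```text
t 26.5 xyz [-0.1529 -0.0488  0.1701] roll 6.1 F [ 0.6  1.5 -2.5] w 45.9
time_s: 27.5
ee_pos: [478.5, 380.4, 153.2]
ee_rot: [179.9, -0.2, -95.8]
force: [0.0, -1.0, -3.0]
gripper_width: 45.8
t 27.5 xyz [-0.0028  0.001   0.0032] roll -0.0 F [ 0. -1. -3.] w 45.8
```

```bash
python3 -m pendant '[{"xyz":[-0.0015,0.0005,0.005],"roll":0,"jaw":0.6},{"xyz":[-0.0015,0.0005,0.015],"roll":0,"jaw":0.6},{"xyz":[-0.0015,0.0005,0.025],"roll":0,"jaw":0.6},{"xyz":[-0.0015,0.0005,0.031],"roll":0,"jaw":0.6},{"xyz":[-0.0015,0.0005,0.034],"roll":0,"jaw":0.6},{"xyz":[-0.0015,0.0005,0.034],"roll":0,"jaw":0.6},{"xyz":[-0.0015,0.0005,0.034],"roll":0,"jaw":0.6},{"xyz":[-0.0015,0.0005,0.034],"roll":0,"jaw":0.6}]'
python3 go.py 477.8 383.3 116 -95.75
```

```text
time_s: 28.5
ee_pos: [478.6, 383.8, 121.4]
ee_rot: [-180.0, 0.0, -95.7]
force: [-0.1, -0.2, -2.0]
gripper_width: 46.0
t 28.5 xyz [0.0005 0.0008 0.0054] roll 0.0 F [-0.1 -0.2 -2. ] w 46.0
```

```bash
python3 -m pendant '[{"xyz":[0.0005,0.0008,0.003],"roll":0,"jaw":0.6},{"xyz":[0.0005,0.0008,0.005],"roll":0,"jaw":0.6},{"xyz":[0.0005,0.0008,0.0065],"roll":0,"jaw":0.6},{"xyz":[0.0005,0.0008,0.0075],"roll":0,"jaw":0.6},{"xyz":[0.0005,0.0008,0.0085],"roll":0,"jaw":0.6},{"xyz":[0.0005,0.0008,0.0095],"roll":0,"jaw":0.6},{"xyz":[0.0005,0.0008,0.0105],"roll":0,"jaw":0.6},{"xyz":[0.0005,0.0008,0.0115],"roll":0,"jaw":0.6}]' 12
```

```text
time_s: 29.5
ee_pos: [477.0, 383.3, 109.5]
ee_rot: [179.9, -0.0, -95.7]
force: [-4.4, 0.4, 1.7]
gripper_width: 46.1
```

```bash
python3 -m pendant '[{"xyz":[0,0,0.0015],"roll":0,"jaw":0.6},{"xyz":[0,0,0.003],"roll":0,"jaw":0.6},{"xyz":[0,0,0.0045],"roll":0,"jaw":0.6},{"xyz":[0,0,0.006],"roll":0,"jaw":0.6},{"xyz":[0,0,0.0075],"roll":0,"jaw":0.6},{"xyz":[0,0,0.009],"roll":0,"jaw":0.6},{"xyz":[0,0,0.0105],"roll":0,"jaw":0.6},{"xyz":[0,0,0.012],"roll":0,"jaw":0.6}]'
python3 go.py 477.8 383.3 89 -95.75
python3 - <<'E'
from h import *
im,d,K,T,p=shot("side"); cv2.imwrite("pics/s2.png",cv2.resize(im[100:220,180:340],None,fx=4,fy=4,interpolation=cv2.INTER_CUBIC))
E
```

```text
time_s: 30.5
ee_pos: [477.0, 383.3, 97.2]
ee_rot: [179.9, -0.0, -95.7]
force: [-4.7, 0.8, 0.4]
gripper_width: 46.0
t 30.5 xyz [-0.0001 -0.0008  0.0082] roll 0.0 F [-4.7  0.8  0.4] w 46.0
```

View pics/s2.png

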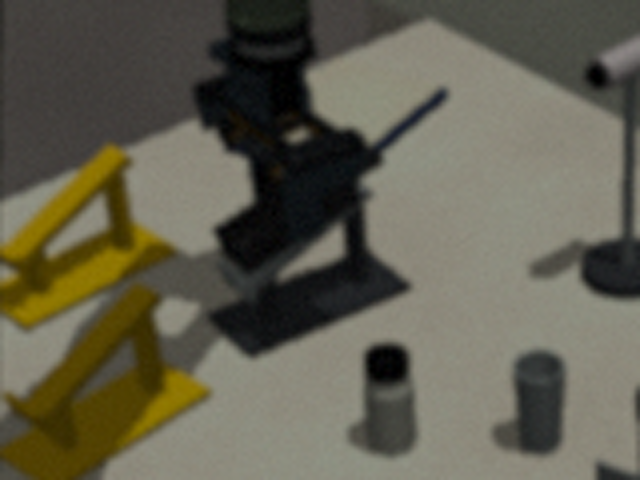

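```bash
python3 -m pendant '[{"xyz":[0,0,0.0015],"roll":0,"jaw":0.6},{"xyz":[0,0,0.003],"roll":0,"jaw":0.6},{"xyz":[0,0,0.0042],"roll":0,"jaw":0.6},{"xyz":[0,0,0.0054],"roll":0,"jaw":0.6},{"xyz":[0,0,0.0064],"roll":0,"jaw":0.6},{"xyz":[0,0,0.0072],"roll":0,"jaw":0.6},{"xyz":[0,0,0.0077],"roll":0,"jaw":0.6},{"xyz":[0,0,0.008],"roll":0,"jaw":0.6}]'
```

```text
time_s: 31.55
ee_pos: [478.1, 383.2, 89.7]
ee_rot: [-179.9, 0.0, -95.7]
force: [-1.6, -0.4, -0.4]
gripper_width: 46.4
```

```bash
python3 -m pendant '[{"xyz":[0,0,0.0002],"roll":0,"jaw":0.6},{"xyz":[0,0,0.0004],"roll":0,"jaw":0.6},{"xyz":[0,0,0.0006],"roll":0,"jaw":0.6},{"xyz":[0,0,0.0008],"roll":0,"jaw":0.6},{"xyz":[0,0,0.001],"roll":0,"jaw":0.6},{"xyz":[0,0,0.001],"roll":0,"jaw":0.6},{"xyz":[0,0,0.001],"roll":0,"jaw":0.6},{"xyz":[0,0,0.001],"roll":0,"jaw":0.6}]'
```

```text
time_s: 32.55
ee_pos: [477.8, 383.4, 88.6]
ee_rot: [-180.0, 0.0, -95.7]
force: [0.4, -0.2, 0.5]
gripper_width: 46.1
```

```bash
cat > chk.py <<'E'
from fit import *
import sys
a=np.radians(-5.75); u=np.array([np.cos(a),np.sin(a)]); n=np.array([-u[1],u[0]])
im,d,K,T,p=shot("wrist",sys.argv[1]); P=world(d,K,T); 
s=P[...,:2]@u; r=P[...,:2]@n; th=np.radians(22)
ds=s-380; dz=P[...,2]+.5-60
x=ds*np.cos(th)+dz*np.sin(th); z=-ds*np.sin(th)+dz*np.cos(th); y=r-429.2
m=(abs(y)<30)&(x>-5)&(x<190)&(z>5)&(z<60)
print("n",m.sum(),np.histogram(z[m],bins=range(4,60,4)))
top=m&(z>25)&(z<42)&(x<131)
for lo in range(0,140,20):
    k=top&(x>=lo)&(x<lo+20)
    if k.sum()>20: print(lo,k.sum(),"z",np.round(np.percentile(z[k],[10,50,90]),1),"y",np.round(np.percentile(y[k],[2,98]),1))
tg=m&(abs(y)<14)&(x>110)&(z>12)
print("bar end x",np.percentile(x[m&(z>28)],[1,99]),"tang tip x",np.percentile(x[tg],99),"tang y",[np.round(np.percentile(y[tg&(x>c)&(x<c+12)],[3,97]).tolist(),1).tolist() for c in (135,147,157) if (tg&(x>c)&(x<c+12)).sum()>10],"z",np.percentile(z[tg&(x>140)],[10,50,90]) if (tg&(x>140)).sum() else "")
E
python3 chk.py w7.png
```

```text
n 21696 (array([ 152, 1252, 4316,  576, 3107, 3512, 2829, 4416,  206,  217,  238,
        175,  185]), array([ 4,  8, 12, 16, 20, 24, 28, 32, 36, 40, 44, 48, 52, 56]))
20 183 z [29.  32.4 33. ] y [-22.8  22.1]
40 806 z [31.8 32.4 33. ] y [-23.2  22.4]
60 80 z [26.7 38.7 41.3] y [-23.5  22.8]
80 1844 z [30.  32.4 37.4] y [-28.8  29. ]
100 1679 z [31.3 32.1 32.8] y [-23.   22.2]
120 2563 z [31.3 32.1 32.8] y [-22.5  21.7]
bar end x [ 38.13618303 131.71853852] tang tip x 171.38550088723935 tang y [[-8.8, 8.0], [-8.9, 8.1], [-8.8, 8.1]] z [22.95264241 23.97536148 24.76478873]
```

```bash
python3 -m pendant '[{"xyz":[0,0.0005,0.0002],"roll":0,"jaw":0.6},{"xyz":[0,0.001,0.0004],"roll":0,"jaw":0.6},{"xyz":[0,0.0015,0.0006],"roll":0,"jaw":0.6},{"xyz":[0,0.002,0.0008],"roll":0,"jaw":0.6},{"xyz":[0,0.0025,0.001],"roll":0,"jaw":0.6},{"xyz":[0,0.003,0.0012],"roll":0,"jaw":0.6},{"xyz":[0,0.003,0.0012],"roll":0,"jaw":0.6},{"xyz":[0,0.003,0.0012],"roll":0,"jaw":0.6}]'
python3 chk.py w8.png
```

```text
time_s: 33.6
ee_pos: [476.1, 383.5, 88.1]
ee_rot: [-179.8, 0.0, -95.7]
force: [5.1, -2.4, 2.8]
gripper_width: 46.1
n 21711 (array([ 158,  815, 4712,  589, 2186, 4407, 1866, 5449,  199,  219,  245,
        176,  165]), array([ 4,  8, 12, 16, 20, 24, 28, 32, 36, 40, 44, 48, 52, 56]))
20 243 z [30.  32.6 33.1] y [-22.9  22. ]
40 769 z [32.  32.6 33.3] y [-23.4  22.6]
60 113 z [26.7 32.4 41. ] y [-23.6  22.7]
80 1911 z [30.  32.6 37.3] y [-28.7  28.8]
100 1801 z [31.5 32.4 33. ] y [-23.   22.2]
120 3381 z [27.6 32.2 33. ] y [-22.5  21.6]
bar end x [ 36.38569496 129.99631069] tang tip x 169.6610486781561 tang y [[-8.9, 8.1], [-8.8, 8.1], [-8.8, 8.0]] z [23.21874035 24.25738501 25.09877032]
```

```bash
python3 -m pendant '[{"xyz":[0,-0.001,0],"roll":0,"jaw":0.5},{"xyz":[0,-0.001,0],"roll":0,"jaw":0.47},{"xyz":[0,-0.001,0],"roll":0,"jaw":0.42},{"xyz":[0,-0.001,0],"roll":0,"jaw":0.35},{"xyz":[0,-0.001,0],"roll":0,"jaw":0.25},{"xyz":[0,-0.001,-0.01],"roll":0,"jaw":0.15},{"xyz":[0,-0.001,-0.04],"roll":0,"jaw":0.15},{"xyz":[0,-0.001,-0.09],"roll":0,"jaw":0.15}]'
python3 chk.py w9.png
python3 go.py 400 220 380 -60
```

```text
time_s: 34.65
ee_pos: [474.8, 382.8, 177.3]
ee_rot: [179.8, -0.1, -95.7]
force: [0.4, 0.8, -0.2]
gripper_width: 77.9
n 9180 (array([  54, 1454, 1950,  235,  944, 1178, 1572, 1793,    0,    0,    0,
          0,    0]), array([ 4,  8, 12, 16, 20, 24, 28, 32, 36, 40, 44, 48, 52, 56]))
20 272 z [31.3 32.  32.7] y [-23.2  22. ]
40 416 z [31.3 32.  32.7] y [-23.1  22.1]
60 481 z [31.2 32.  32.7] y [-23.2  22. ]
80 550 z [31.2 32.1 32.8] y [-23.2  22. ]
100 666 z [31.2 32.1 32.8] y [-23.1  22.1]
120 1159 z [27.7 31.9 32.8] y [-22.5  21.4]
bar end x [ 26.90723707 129.92666407] tang tip x 169.81970540858265 tang y [[-9.1, 8.2], [-8.8, 7.9], [-9.2, 8.2]] z [22.80140993 24.02347937 24.90801049]
t 34.7 xyz [ 0.1709  0.0598 -0.1958] roll -35.7 F [1.6 0.9 4.9] w 77.6
```

```bash
python3 -m pendant '[{"xyz":[0,0,-0.05],"roll":0,"jaw":0.1},{"xyz":[0.02,0,-0.1],"roll":0,"jaw":0.1},{"xyz":[0.07,0.005,-0.15],"roll":0,"jaw":0.1},{"xyz":[0.12,0.015,-0.19],"roll":0,"jaw":0.1},{"xyz":[0.175,0.02,-0.22],"roll":0,"jaw":0.1},{"xyz":[0.235,0.03,-0.223],"roll":0,"jaw":0.1},{"xyz":[0.295,0.035,-0.223],"roll":0,"jaw":0.1},{"xyz":[0.34,0.04,-0.223],"roll":0,"jaw":0.1}]'
python3 -m pendant '[{"xyz":[0.04,0,0],"roll":0,"jaw":0.1},{"xyz":[0.06,0,0],"roll":0,"jaw":0.1},{"xyz":[0.06,0,0],"roll":0,"jaw":0.1},{"xyz":[0.06,0,0],"roll":0,"jaw":0.1},{"xyz":[0.06,0,0],"roll":0,"jaw":0.1},{"xyz":[0.06,0,0],"roll":0,"jaw":0.1},{"xyz":[0.06,0,0],"roll":0,"jaw":0.1},{"xyz":[0.06,0,0],"roll":0,"jaw":0.1}]'
python3 - <<'E'
from fit import *
print(env.state()["ee_pos"])
im,d,K,T,p=shot("wrist","w10.png"); P=world(d,K,T)
print("wide",circ(P,(660,-4),182)); print("tall",circ(P,(457.6,-127),198)); print("foot",circ(P,(457,-128),12,rad=65)); print("shieldtop",rect(P,(410,-139),153,tol=5,rad=60)); print("jar",circ(P,(416,168),95,rad=30)); print("dip",circ(P,(509,79),85))
im,d,K,T,p=shot("side"); cv2.imwrite("pics/s3.png",cv2.resize(im[80:260,160:460],None,fx=2.6,fy=2.6,interpolation=cv2.INTER_CUBIC))
E
```

```text
time_s: 35.7
ee_pos: [401.0, 47.2, 401.4]
ee_rot: [-179.8, 0.0, -95.7]
force: [0.7, -0.7, 0.3]
gripper_width: 82.5
time_s: 36.7
ee_pos: [396.0, -10.5, 400.3]
ee_rot: [180.0, 0.0, -95.7]
force: [0.9, -0.0, -0.3]
gripper_width: 82.2
[396.00204749 -10.46661046 400.28073689]Traceback (most recent call last):
  File "<stdin>", line 4, in <module>
  File "fit.py", line 7, in circ
    Q=top(P,c,z,**k); h=cv2.convexHull(Q[:,:2].astype(np.float32))[:,0]
  File "fit.py", line 5, in top
    k=1+np.argmax(s[1:,4]); return P[l==k]
        ~~~~~~~~~^^^^^^^^^
    return _wrapfunc(a, 'argmax', axis=axis, out=out, **kwds)
    return bound(*args, **kwds)
ValueError: attempt to get argmax of an empty sequence
```

Run:
```python
from fit import *
im,d,K,T,p=shot("wrist","w11.png"); P=world(d,K,T)
for nm,a,k in [("tall",((457.6,-127),198),{}),("foot",((457,-128),12),dict(rad=65)),("jar",((416,168),95),dict(rad=30)),("dip",((509,79),85),{})]:
    try: print(nm,circ(P,*a,**k))
    except Exception as e: print(nm,"not seen")
print("shieldtop",rect(P,(410,-139),153,tol=5,rad=60))
im,d,K,T,p=shot("side"); cv2.imwrite("pics/s3.png",cv2.resize(im[80:260,160:460],None,fx=2.6,fy=2.6,interpolation=cv2.INTER_CUBIC))
```

```text
tall [ 455.8 -127.5   28.5  455.6 -127.5   28.9  197.1  738. ]
foot [ 457.2 -128.4   49.8  454.3 -128.4   53.1   11.3 1510. ]
jar [416.3 168.   19.5 416.2 168.   19.8  94.2 513. ]
dip [509.2  78.6  22.3 509.3  78.7  22.7  84.1 197. ]
shieldtop [ 410.6 -143.3    3.5   80.    17.6  154.1]
```

View pics/s3.png

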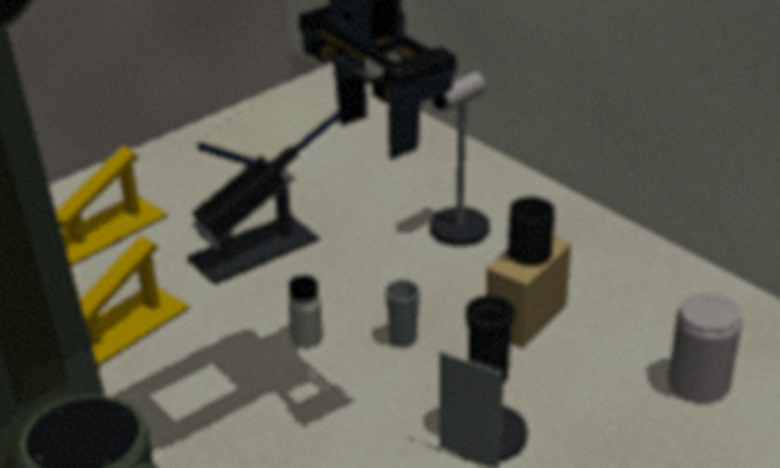

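```bash
python3 -c "
from workcell import env
print(env.job_done(), env.state()['time_s'])"
```

```text
the job is handed in; nothing more can be done
the job is handed in; nothing more can be done
```

The job is done and handed in at about 37 s of the 69 s allowed. I moved the wide crucible to the firebrick, then the tall one to the post, then laid the mould on the grey rail. The tool can't tilt, so I gripped the mould lightly and let it pivot against the rail until it lay flat, then slid it down to the lip.

Last checks:
- **Wide crucible:** it stands upright on the brick, measured within about 1 mm of the centre of its top just after I placed it. In the last wrist picture it was out of view, but the final side picture shows it still there.
- **Tall crucible:** it stands upright on the post. Measured about 1.5–2 mm off the axis, which is within the stated 2 mm calibration. When I set it down the tool force showed about 8 N of pressing, a little more than I intended.
- **Mould:** flush on the rail along its length (top face 32 mm above it), under 1 mm off to one side, and square to it. The tang tip is at 169.8 mm, against 170 mm when home.
- **Other objects:** the jar and dip cup measured within about 1 mm of where they started. I checked the pyrometer and canister only by eye, in the final side picture, where both are still standing.

The largest force readings I saw at the wrist were about 6 N, read at the end of each move.

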